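# Open the wide spangle pot

### The job

Open the wide spangle pot: grip the bar on its cover, press the cover down against its spring, twist it about a quarter turn anticlockwise (seen from above) and lift it off. Set it down, without dropping it, flat and bar upwards inside the shallow wooden tray and let go of it; leave the slim pot alone.

Things in the scene. Friction and masses are not known exactly. Their poses are not given: they have to be found in the camera images.
- cover: Steel bayonet cover, 91 mm wide, 300 g. Origin: centre of the skirt's lower edge, z up; disc top 31 mm, bar grip's top 64 mm above it. Bar 60 mm long along x, 14 mm thick along y. Starts locked: x along the pot's x, origin 55 mm above the pot's. Sprung up by 6 N (11 N when 10 mm down). Press 9 to 11 mm (8 at least, 12 is the stop), turn 80 degrees anticlockwise (free from 50, stop at 111), lift.
- pot: Wide aluminium pot under the cover, fixed to the bench, 90 mm in diameter, bar top 119 mm above the bench. Origin: centre of its underside, z up. Two lugs on its neck, hidden by the skirt, hold the cover's inner hooks; unpressed the cover turns only 3 degrees, and clockwise it meets a stop. Sideways play 1.5 mm. The cover is clear of the pot once 25 mm above its locked height.
- slim_pot: Slim pot of the same make, shut, fixed to the bench, 58 mm in diameter and 119 mm high to the top of its bar grip. Not to be touched. Origin: centre of its underside, z up. Either pot may stand on the left or on the right.
- tray: Shallow open wooden tray, empty, fixed to the bench: 160 x 160 mm outside, walls 6 mm thick and 22 mm high. Origin: centre of its underside on the bench, z up; the inner floor is 6 mm above it and 148 mm square.

How it is judged:
By the outcome, as a careful person would: the job done as asked, in the order asked, and still so for the second after the job is handed in, with the robot touching nothing.
It also fails if it takes over 48 s, if anything falls off the work surface, if the arm or the gripper's body presses on something with over 40 N, if the wrist force passes 120 N, or if a joint passes its speed limit or range.

### The arm

A 6-joint arm with a two-finger parallel gripper is mounted at the origin on the work surface. World frame = base frame: x ahead of the robot, y to its left, z up, the work surface at z = 0. Lengths are in mm, angles in degrees, forces in N, time in s.
With the tool pointing down it reaches from about 350 to 975 mm from the base axis. Payload 17.4 kg.
Tool frame: the origin (TCP) lies where the fingers leave the gripper's body, on its centre line; the fingertips stand 73 mm ahead of it and the grasp point (between the pads) lies 54 mm ahead of it (env.tips_ahead is the distance from the TCP to the fingertips, in mm); z points along the fingers, y is the line along which they close (so a half turn about z gives the same grasp; the last joint's range is limited). The gripper opens to 85 mm and grips with 20 to 120 N. Pads are 22 mm wide; open, the fingers measure 114 mm over their backs; the gripper's body (76 mm by 85 mm) begins 54 mm behind the grasp point. The pads swing forward as they close: fully open they stand 13 mm farther back than shut.
Start: joints at [72.09, 6.646, 82.598, -0, 90.757, -2.166], TCP at [183.172, 649.678, 303.903] pointing down, gripper open.
Joint ranges: [-162.19, 162.19], [-47.58, 125.68], [4.15, 143.07], [-65.23, 245.23], [0.69, 171.88], [-170.13, 170.13]. Speed limits (degrees/s): [108.29, 108.29, 127.2, 180, 180, 180].

### API

Orientations are given as [roll, pitch, yaw] about the fixed x, y, z axes, in that order (R = Rz(yaw) Ry(pitch) Rx(roll)).
In Python, from plant import env gives the robot as it stands.
- The arm moves only by the shell command python3 -m pendant 'ROWS' [FORCE]. ROWS is JSON, a list of rows, each a list of 7 numbers: the shift along the tool's x, y, z in m, then the turn, a rotation vector about the tool's x, y, z in rad, then the finger opening in m, from 0 to 0.0854. In form: [[x, y, z, rx, ry, rz, claw], ...]. A call has 1 to 12 rows; each row is the pose to reach, as a shift and turn from the pose commanded when the call began, along the tool's axes at that moment; what a row does not reach only later rows make up. A row lasts 1/10 s, in which the tool goes at most 50 mm and 8.59 degrees, less where a joint would pass 70% of its speed; a pose out of reach is approached as far as the arm can. A call with a gripper value outside its range is refused whole. The fingers move at their own pace and stop on an object; FORCE is the grip in N (left out, the last holds). Time passes only in rows, so rows that repeat a pose let the fingers close. It gives the time, the measured TCP pose, the force, the opening and the grip force at its end, in the units of the state.
- env.get_obs(): the state, without advancing time (a new reading comes with each control period).
- env.snapshot(name): name is "side" or "top"; returns the picture (480x640x3 uint8, red, green, blue); there is no depth.
- env.camera_model(name): a dict with "fx", "fy", "cx", "cy" (pixels), "distortion" ([k1, k2, p1, p2, k3] as OpenCV has them; the pictures are not rectified), "rvec" (rotation vector, rad) and "tvec" (3), from world to camera coordinates, as OpenCV has them. Camera axes: x right, y down, z forward; pixel columns grow to the right and rows downward; lengths in mm; the calibration is good to about 2 mm. A picture is of the moment at which its call begins. camera_model takes no time and is no camera call.
- env.sign_off(): hands the job in; it is judged then, once.
The state is a dict: "time": time; "qpos": joint angles; "qd": joint speeds; "effort": joint torques, N m; "tcp_pos": TCP position; "tcp_rot": TCP orientation; "force": force on the tool from outside, world axes, zero at the start; "wrist_torque": the same for the moment, N m; "width": opening from 0.0 (shut) to 1.0 (fully open); "finger_force": force on a finger pad.
Only numpy, scipy, OpenCV 4.12 (cv2) and the standard library are available. Lean on these libraries where they do the work, as an engineer would, in place of code of your own. Each camera call takes 0.05 s, during which the arm holds its last target. There are 200 camera calls.

## Working session

There is one attempt and no reset: what is moved stays moved. The work goes in short steps, Python scripts to look and compute and a shell command to move; the robot and the scene stay as the last step left them, time stands still between calls to the robot, and variables do not carry over. Pictures are saved under pics/ and viewed, at most 10 in all, crops included, and the job is handed in when it is done.

```bash
mkdir -p pics
python3 - <<'E'
from plant import env
import cv2
for n in("top","side"):
    cv2.imwrite(f"pics/{n}0.png",env.snapshot(n)[:,:,::-1]); print(env.camera_model(n))
print(env.get_obs())
E
```

```text
{'fx': 532.0464737265762, 'fy': 532.0464737265762, 'cx': 315.3063809556493, 'cy': 251.03762847326675, 'distortion': array([0.05225605, 0.        , 0.        , 0.        , 0.        ]), 'rvec': array([ 2.14877219, -2.19395919,  0.0427737 ]), 'tvec': array([  23.26363436,  547.63049358, 1005.44204753])}
{'fx': 610.9138117136301, 'fy': 610.9138117136301, 'cx': 325.69014533553116, 'cy': 246.94670965795757, 'distortion': array([-0.07520392,  0.        ,  0.        ,  0.        ,  0.        ]), 'rvec': array([ 2.2449877 , -0.06035792,  0.0595655 ]), 'tvec': array([-514.70764489,   59.57595361,  954.34608304])}
{'time': 0.1, 'qpos': array([ 7.20903260e+01,  6.67116329e+00,  8.26325897e+01,  5.85802544e-04,
        9.07559123e+01, -2.16493040e+00]), 'qd': array([-0.02198797, -0.10636165, -0.14726665, -0.11989   ,  0.06693481,
       -0.00648398]), 'effort': array([ 1.77764756e-03, -7.33657050e+01, -6.33796048e+01, -1.37220309e-04,
        5.29046913e-03, -2.24030646e-05]), 'tcp_pos': array([183.12966888, 649.58261655, 303.23118879]), 'tcp_rot': array([-1.79940399e+02, -2.83926718e-03,  1.64255262e+02]), 'force': array([-0.45763427,  0.30190022, -0.0867581 ]), 'wrist_torque': array([ 0.03519875, -0.01514383, -0.03513137]), 'finger_force': 0.0, 'width': 1.0007214646868496}
```

View pics/top0.png

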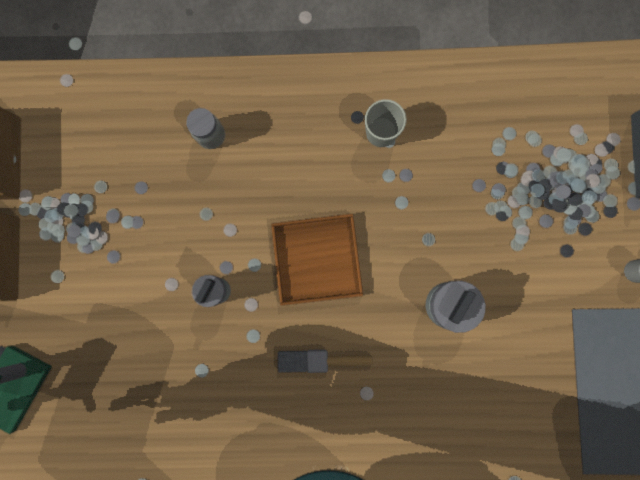

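View pics/side0.png

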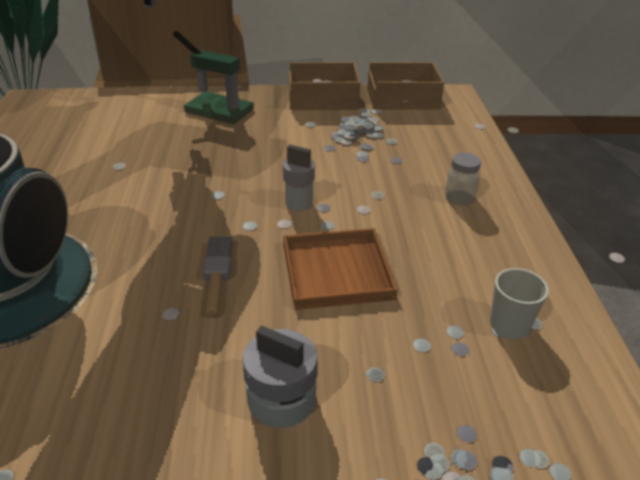

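The top view shows the wide pot near (456,306), the slim pot near (209,291), and the tray centred at about (317,259). I'll enlarge the wide pot in both views.

Run:
```python
import cv2,numpy as np
a=cv2.imread("pics/top0.png")[266:346,406:506]; b=cv2.imread("pics/side0.png")[315:425,225:335]
a=cv2.resize(a,(500,400),interpolation=2); b=cv2.resize(b,(300,300),interpolation=2)
c=np.zeros((400,800,3),np.uint8); c[:,:500]=a; c[:300,500:]=b
cv2.imwrite("pics/c1.png",c)
```

```text
(no output)
```

View pics/c1.png

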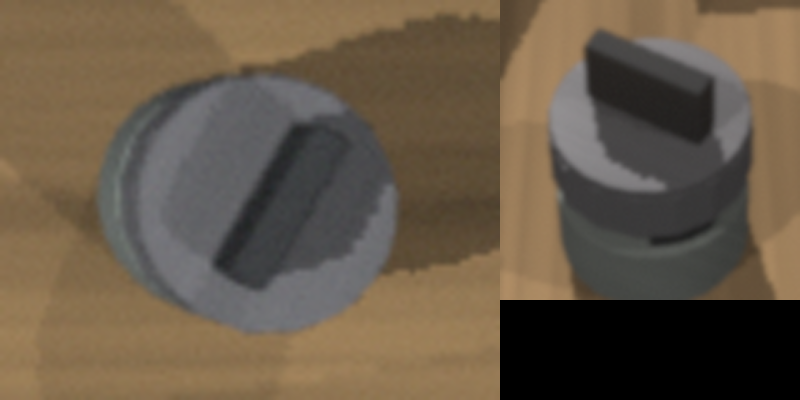

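The crop shows the bar's top face. In the top view it runs from about (247,280) to (331,132) in crop pixels, with the disc centred at (267,202). In the side view its centre is at (650,62).

```bash
cat > h.py <<'E'
from plant import env
import cv2,numpy as np
def bp(n,p,z):
    c=env.camera_model(n);K=np.array([[c['fx'],0,c['cx']],[0,c['fy'],c['cy']],[0,0,1]])
    u=cv2.undistortPoints(np.array(p,float).reshape(-1,1,2),K,c['distortion'])[:,0]
    R=cv2.Rodrigues(c['rvec'])[0];o=-R.T@c['tvec'];d=np.c_[u,np.ones(len(u))]@R
    return (o+d*((z-o[2])/d[:,2])[:,None]).round(1)
E
python3 - <<'E'
from h import *
t=lambda p:[(406+x/5,266+y/5) for x,y in p]
s=lambda p:[(225+(x-500)/2.727,315+y/2.727) for x,y in p]
b=bp("top",t([(247,280),(331,132)]),119);print("bar",b,b.mean(0),np.degrees(np.arctan2(*(b[1]-b[0])[[1,0]])))
print("disc",bp("top",t([(267,202)]),86))
print("long edges",bp("top",t([(265,288),(350,138),(312,127),(228,270)]),119))
b=bp("side",s([(593,38),(705,87)]),119);print("side bar",b,b.mean(0),np.degrees(np.arctan2(*(b[1]-b[0])[[1,0]])))
print("side disc",bp("side",s([(650,115)]),86))
q=bp("top",[(272.5,224),(352,214.5),(362,296),(281,304)],22);print("tray",q,q.mean(0))
print("slim",bp("top",[(206,291)],119),bp("side",[(299,156)],119))
E
```

```text
bar [[ 414.8 -227.   119. ]
 [ 464.5 -257.3  119. ]] [ 439.65 -242.15  119.  ] -31.368905556578472
disc [[ 439.8 -242.6   86. ]]
long edges [[ 412.1 -232.9  119. ]
 [ 462.3 -263.5  119. ]
 [ 466.3 -251.   119. ]
 [ 418.3 -220.8  119. ]]
side bar [[ 418.7 -226.2  119. ]
 [ 466.9 -257.   119. ]] [ 442.8 -241.6  119. ] -32.57874659106174
side disc [[ 442.7 -242.9   86. ]]
tray [[602.   93.5  22. ]
 [616.8 -60.3  22. ]
 [460.1 -75.4  22. ]
 [447.9  79.3  22. ]] [531.7     9.275  22.   ]
slim [[475.7 200.1 119. ]] [[478.8 180.  119. ]]
```

```bash
cat >> h.py <<'E'
from scipy.spatial.transform import Rotation as Ro
def go(x,y,z,yaw):
    o=env.get_obs();R=Ro.from_euler('xyz',o['tcp_rot'],degrees=True);T=Ro.from_euler('xyz',[180,0,yaw],degrees=True)
    print("shift",(R.inv().apply(np.array([x,y,z])-o['tcp_pos'])/1000).round(4),"turn",(R.inv()*T).as_rotvec().round(4))
E
python3 -c "
from h import *
go(580,150,300,65);print(env.tips_ahead)"
```

```text
shift [-0.5175 -0.3731  0.0036] turn [-8.0000e-04  9.0000e-04  1.7323e+00]
72.6
```

```bash
R="x"; python3 -m pendant '[[-0.517,-0.373,0.003,0,0,1.732,0.045],[-0.517,-0.373,0.003,0,0,1.732,0.045],[-0.517,-0.373,0.003,0,0,1.732,0.045],[-0.517,-0.373,0.003,0,0,1.732,0.045],[-0.517,-0.373,0.003,0,0,1.732,0.045],[-0.517,-0.373,0.003,0,0,1.732,0.045],[-0.517,-0.373,0.003,0,0,1.732,0.045],[-0.517,-0.373,0.003,0,0,1.732,0.045],[-0.517,-0.373,0.003,0,0,1.732,0.045],[-0.517,-0.373,0.003,0,0,1.732,0.045],[-0.517,-0.373,0.003,0,0,1.732,0.045],[-0.517,-0.373,0.003,0,0,1.732,0.045]]'; python3 -c "
from h import *
go(441,-242,230,-32)"
```

```text
time: 1.3
tcp_pos: [557.1, 177.8, 300.9]
tcp_rot: [-180.0, 0.0, 64.7]
force: [-0.1, 1.2, 0.2]
width: 0.533
finger_force: 0.0
shift [-0.4291  0.0747  0.0709] turn [-1.0000e-04  1.0000e-04  1.6872e+00]
```

```bash
python3 -m pendant '[[-0.429,0.075,0.07,0,0,1.687,0.045],[-0.429,0.075,0.07,0,0,1.687,0.045],[-0.429,0.075,0.07,0,0,1.687,0.045],[-0.429,0.075,0.07,0,0,1.687,0.045],[-0.429,0.075,0.07,0,0,1.687,0.045],[-0.429,0.075,0.07,0,0,1.687,0.045],[-0.429,0.075,0.07,0,0,1.687,0.045],[-0.429,0.075,0.07,0,0,1.687,0.045],[-0.429,0.075,0.07,0,0,1.687,0.045],[-0.429,0.075,0.07,0,0,1.687,0.045],[-0.429,0.075,0.07,0,0,1.687,0.045],[-0.429,0.075,0.07,0,0,1.687,0.045]]'
python3 - <<'E'
from h import *
go(441,-242,230,-32);print(env.get_obs()['qpos'])
a=env.snapshot("top")[246:366,386:536,::-1];b=env.snapshot("side")[230:430,200:350,::-1]
c=np.zeros((480,800,3),np.uint8);c[:400,:500]=cv2.resize(a,(500,400),interpolation=2);c[:400,500:]=cv2.resize(b,(300,400),interpolation=2)
cv2.imwrite("pics/c2.png",c)
E
```

```text
time: 2.5
tcp_pos: [442.7, -241.2, 230.7]
tcp_rot: [-180.0, 0.0, -32.0]
force: [0.0, 0.2, 0.4]
width: 0.528
finger_force: 0.0
shift [-0.001   0.0016  0.0007] turn [-0.      0.0007 -0.0006]
[-3.14809518e+01 -1.34346460e+01  1.08602229e+02  2.89251902e-03
  8.48746145e+01  9.05508314e+01]
```

View pics/c2.png

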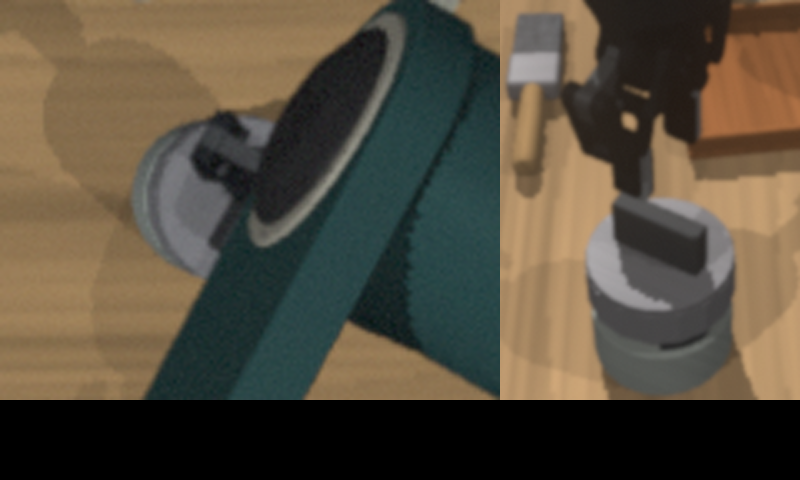

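The gripper is above the bar with the fingers on either side of it. Next I'll lower it and close on the bar.

```bash
python3 -m pendant '[[-0.001,0.0015,0.03,0,0,0,0.045],[-0.001,0.0015,0.05,0,0,0,0.045],[-0.001,0.0015,0.066,0,0,0,0.045],[-0.001,0.0015,0.066,0,0,0,0.045],[-0.001,0.0015,0.066,0,0,0,0.01],[-0.001,0.0015,0.066,0,0,0,0.01],[-0.001,0.0015,0.066,0,0,0,0.01],[-0.001,0.0015,0.066,0,0,0,0.01],[-0.001,0.0015,0.066,0,0,0,0.005],[-0.001,0.0015,0.066,0,0,0,0.005]]' 60; python3 -c "
from h import *
print(env.get_obs())"
```

```text
time: 3.6
tcp_pos: [441.7, -241.7, 165.6]
tcp_rot: [-180.0, -0.1, -31.6]
force: [3.6, -0.9, 3.0]
width: 0.148
finger_force: 62.7
{'time': 3.6, 'qpos': array([-3.15894256e+01, -1.10532289e+01,  1.12811080e+02,  5.42751281e-03,
        7.81643193e+01,  9.00450111e+01]), 'qd': array([-0.0650644 ,  0.01847911,  0.13178818,  0.03856857, -0.09924204,
        0.06321378]), 'effort': array([-5.32828644e-01, -4.20818853e+01, -5.66338849e+01, -2.58143172e-01,
        1.02560218e+00,  4.64780862e-02]), 'tcp_pos': array([ 441.7145489 , -241.67283627,  165.57831073]), 'tcp_rot': array([-1.79994625e+02, -7.78253685e-02, -3.16355500e+01]), 'force': array([ 3.57747407, -0.85340976,  2.96311716]), 'wrist_torque': array([-0.19603943, -0.61831325,  0.03575353]), 'finger_force': 62.71875858306885, 'width': 0.14756674779753862}
```

```bash
python3 -m pendant '[[0,0,0.003,0,0,0,0.005],[0,0,0.006,0,0,0,0.005],[0,0,0.009,0,0,0,0.005],[0,0,0.0103,0,0,0,0.005],[0,0,0.0103,0,0,0,0.005],[0,0,0.0103,0,0,0,0.005]]' 90
```

```text
time: 4.2
tcp_pos: [441.7, -241.7, 155.1]
tcp_rot: [-180.0, -0.1, -31.6]
force: [4.2, -0.5, 8.2]
width: 0.141
finger_force: 92.3
```

```bash
python3 -m pendant '[[0,0,0,0,0,-0.1,0.005],[0,0,0,0,0,-0.2,0.005],[0,0,0,0,0,-0.3,0.005],[0,0,0,0,0,-0.4,0.005],[0,0,0,0,0,-0.4,0.005]]'
```

```text
time: 4.7
tcp_pos: [441.4, -241.6, 154.9]
tcp_rot: [180.0, -0.0, -8.5]
force: [-0.3, -0.6, 7.7]
width: 0.144
finger_force: 92.7
```

```bash
python3 -m pendant '[[0,0,0,0,0,-0.12,0.005],[0,0,0,0,0,-0.24,0.005],[0,0,0,0,0,-0.36,0.005],[0,0,0,0,0,-0.48,0.005],[0,0,0,0,0,-0.6,0.005],[0,0,0,0,0,-0.72,0.005],[0,0,0,0,0,-0.84,0.005],[0,0,0,0,0,-0.96,0.005],[0,0,0,0,0,-1.0,0.005],[0,0,0,0,0,-1.0,0.005]]'; python3 -c "
from h import *
print(env.get_obs()['wrist_torque'],env.get_obs()['qpos'])"
```

```text
time: 5.7
tcp_pos: [441.4, -241.5, 154.9]
tcp_rot: [-180.0, -0.0, 48.7]
force: [-0.1, 0.6, 7.8]
width: 0.145
finger_force: 92.7
[ 0.20138915 -0.05396849  0.15870856] [-3.15924586e+01 -1.05345850e+01  1.13410611e+02  7.20296542e-03
  7.71307005e+01  9.73936237e+00]
```

```bash
python3 -m pendant '[[0,0,-0.008,0,0,0,0.005],[0,0,-0.016,0,0,0,0.005],[0,0,-0.024,0,0,0,0.005],[0,0,-0.034,0,0,0,0.005],[0,0,-0.05,0,0,0,0.005],[0,0,-0.07,0,0,0,0.005],[0,0,-0.09,0,0,0,0.005],[0,0,-0.1,0,0,0,0.005],[0,0,-0.1,0,0,0,0.005]]'
python3 - <<'E'
from h import *
go(532,9,255,-5)
a=env.snapshot("side")[:,:,::-1]
cv2.imwrite("pics/s3.png",a)
E
```

```text
time: 6.6
tcp_pos: [441.6, -241.7, 256.6]
tcp_rot: [179.9, -0.0, 48.6]
force: [0.4, -0.4, -3.6]
width: 0.146
finger_force: 91.1
shift [ 0.2478 -0.0982  0.0014] turn [ 0.002  -0.0013  0.935 ]
```

View pics/s3.png

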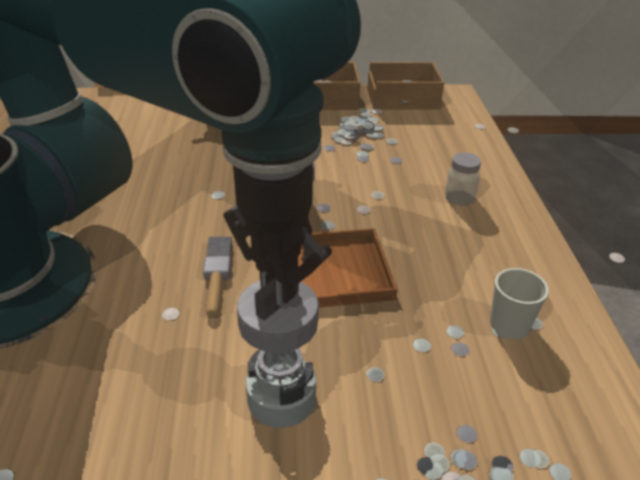

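The cover hangs clear of the pot at about (278,315), level and held by its bar. I'll carry it over the tray at this height.

```bash
python3 -m pendant '[[0.025,-0.01,0,0,0,0,0.005],[0.06,-0.024,0,0,0,0,0.005],[0.095,-0.038,0,0,0,0,0.005],[0.13,-0.052,0,0,0,0,0.005],[0.165,-0.066,0,0,0,0,0.005],[0.2,-0.08,0,0,0,0,0.005],[0.23,-0.091,0,0,0,0,0.005],[0.248,-0.098,0,0,0,0,0.005],[0.248,-0.098,0,0,0,0,0.005],[0.248,-0.098,0,0,0,0,0.005]]'; python3 -c "
from h import *
go(532,9,121,48.6)"
```

```text
time: 7.65
tcp_pos: [531.7, 9.4, 253.6]
tcp_rot: [-179.9, 0.1, 48.6]
force: [0.4, -0.4, -3.7]
width: 0.146
finger_force: 90.9
shift [0.     0.0006 0.1326] turn [-0.0012  0.0014  0.0005]
```

```bash
python3 -m pendant '[[0,0,0.015,0,0,0,0.005],[0,0,0.04,0,0,0,0.005],[0,0,0.065,0,0,0,0.005],[0,0,0.09,0,0,0,0.005],[0,0,0.11,0,0,0,0.005],[0,0,0.122,0,0,0,0.005],[0,0,0.128,0,0,0,0.005],[0,0,0.131,0,0,0,0.005],[0,0,0.131,0,0,0,0.005],[0,0,0.131,0,0,0,0.005]]'
python3 - <<'E'
from h import *
cv2.imwrite("pics/s4.png",cv2.resize(env.snapshot("side")[180:330,240:440,::-1],(800,600),interpolation=2))
E
```

```text
time: 8.65
tcp_pos: [532.3, 9.2, 124.6]
tcp_rot: [179.9, -0.0, 48.6]
force: [-0.1, -0.3, -3.0]
width: 0.148
finger_force: 91.1
```

View pics/s4.png

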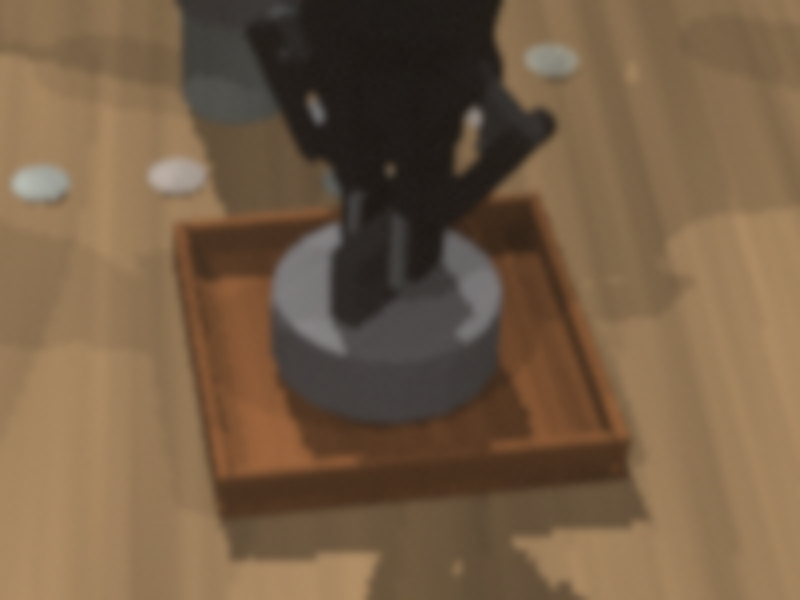

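The cover is centred inside the tray and still slightly above the floor (cover at about (388,320) in the crop). I'll lower it gently until it makes contact.

```bash
python3 -m pendant '[[0,0,0.002,0,0,0,0.005],[0,0,0.004,0,0,0,0.005],[0,0,0.006,0,0,0,0.005],[0,0,0.0065,0,0,0,0.005],[0,0,0.007,0,0,0,0.005],[0,0,0.007,0,0,0,0.005]]'
```

```text
time: 9.3
tcp_pos: [532.0, 9.3, 117.6]
tcp_rot: [-180.0, 0.0, 48.6]
force: [-7.9, -0.1, 9.4]
width: 0.141
finger_force: 92.8
```

Contact is made, so I'll ease off slightly, open the fingers and retreat.

```bash
python3 -m pendant '[[0,0,-0.0003,0,0,0,0.016],[0,0,-0.0003,0,0,0,0.02],[0,0,-0.0003,0,0,0,0.03],[0,0,-0.0003,0,0,0,0.04],[0,0,-0.0003,0,0,0,0.045],[0,0,-0.0003,0,0,0,0.045],[0,0,-0.0003,0,0,0,0.045],[0,0,-0.02,0,0,0,0.045],[0,0,-0.06,0,0,0,0.045],[0,0,-0.1,0,0,0,0.045],[0,0,-0.15,0,0,0,0.045],[0,0,-0.15,0,0,0,0.045]]' 20
python3 - <<'E'
from h import *
a=env.snapshot("side")[180:330,240:440,::-1];b=env.snapshot("top")[200:320,250:380,::-1]
cv2.imwrite("pics/s5.png",np.hstack([cv2.resize(a,(440,330),interpolation=2),cv2.resize(b,(358,330),interpolation=2)]))
E
```

```text
time: 10.5
tcp_pos: [533.3, 9.3, 273.9]
tcp_rot: [179.6, -0.3, 48.6]
force: [0.3, -0.2, -0.8]
width: 0.526
finger_force: 0.0
```

View pics/s5.png

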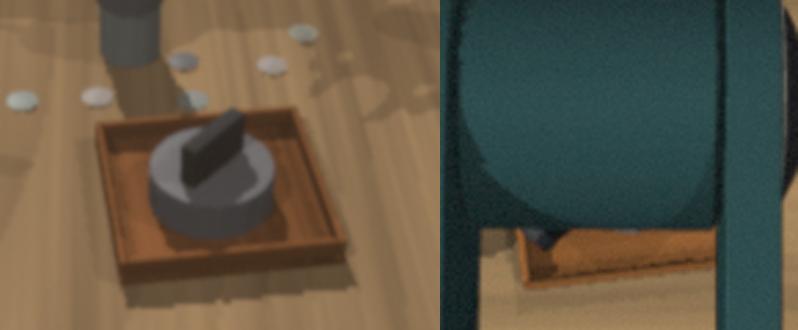

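The cover sits flat with its bar up inside the tray (about (212,180) in the left half), released, and the arm is clear.

```bash
python3 -c "
from plant import env
print(env.sign_off())"
```

```text
the job is handed in; nothing more can be done
None
```

The wide pot is open and its cover lies flat, bar up, inside the tray and released; the slim pot was left alone, and the job was handed in at about 10.6 s.

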